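# Put up a drying rack and load the test bars

## Robot

A 6-joint arm with a two-finger parallel gripper is mounted at the origin on the work surface. World frame = base frame: x ahead of the robot, y to its left, z up, the work surface at z = 0. Lengths are in m, angles in rad, forces in N, time in s.
With the tool pointing down it reaches from about 0.3 to 0.775 m from the base axis. Payload 14.6 kg.
Tool frame: the origin (TCP) lies at the centre of the arm's flange, where the gripper is bolted on; the fingertips stand 199 mm ahead of it and the grasp point (between the pads) lies ctrl.tcp_to_grasp ahead of it (ctrl.tcp_to_grasp is the distance from the TCP to the grasp point, in m); z points along the fingers, y is the line along which they close (so a half turn about z gives the same grasp; the last joint's range is limited). The gripper opens to 94 mm and grips with 3 to 60 N. Pads are 16 mm wide; open, the fingers measure 119 mm over their backs; the gripper's body (75 mm by 177 mm) begins 78 mm behind the grasp point.
Start: joints at [-0.067, 0.3, 1.521, -0, 1.321, -0.067], TCP at [0.55, -0, 0.405] pointing down, gripper open.
Joint ranges: [-3.03, 3.03], [-0.79, 2.21], [0.23, 2.52], [-1.04, 4.18], [0, 3.07], [-2.55, 2.55]. Speed limits (rad/s): [2.22, 2.22, 2.57, 3.14, 3.14, 3.14].

## Interface

Orientations are given as [roll, pitch, yaw] about the fixed x, y, z axes, in that order (R = Rz(yaw) Ry(pitch) Rx(roll)).
In Python, from station import ctrl gives the robot as it stands. The module is installed in compiled form; this text tells all that it offers.
- The arm moves only by the shell command python3 -m jog 'ROWS' [OPENING] [FORCE]. ROWS is JSON, a list of rows, each a list of 6 numbers: the shift along the tool's x, y, z in cm, then the turn, a rotation vector about the tool's x, y, z in rad. In form: [[tx, ty, tz, ax, ay, az], ...]. A call has 1 to 8 rows; each row is the pose to reach, as a shift and turn from the pose commanded when the call began, along the tool's axes at that moment; what a row does not reach only later rows make up. A row lasts 1/10 s, in which the tool goes at most 50 mm and 8.59 degrees, less where a joint would pass 70% of its speed; a pose out of reach is approached as far as the arm can. A call with a gripper value outside its range is refused whole. OPENING is the opening in per cent of the stroke, from 0 (shut) to 100 (fully open), set as the call begins (- or left out, the last holds). The fingers move at their own pace and stop on an object; FORCE is the grip in N (left out, the last holds). Time passes only in rows, so rows that repeat a pose let the fingers close. It gives the time, the measured TCP pose, the force, the opening and the grip force at its end, in the units of the state.
- ctrl.get_obs(): the state, without advancing time (a new reading comes with each control period).
- ctrl.camera(name): name is "scene" or "side" or "wrist"; returns a dict with "img" (420x560x3 uint8, blue, green, red), "intrinsics" (3x3 intrinsics, pixels), "R" (3x3) and "t" (3): a world point X has camera coordinates R X + t. Camera axes: x right, y down, z forward; pixel columns grow to the right and rows downward; lengths in m; the calibration is good to about 2 mm. A picture is of the moment at which its call begins. There is no depth.
- ctrl.hand_in(): hands the job in; it is judged then, once.
The state is a dict: "time_s": time; "qpos": joint angles; "joint_vel": joint speeds; "tau": joint torques, N m; "ee_pos": TCP position; "eef_rot": TCP orientation; "force": force on the tool from outside, world axes, zero at the start; "moment": the same for the moment, N m; "grip_width": finger opening in m; "grip_force": force on a finger pad.
Only numpy, scipy, OpenCV 4.12 (cv2) and the standard library are available. Lean on these libraries where they do the work, as an engineer would, in place of code of your own. Each camera call takes 0.05 s, during which the arm holds its last target. There are 200 camera calls.

## Task

Put the small drying rack together and load it: take the three long rods out of the crate, leaving the other things in it, and thread each through its own pair of facing holes in both cheeks of the rack, so that it sticks out clearly beyond both cheeks. Then take all the clay test bars there are off the ware board and set them side by side across the rods between the cheeks, fin up, squarely across and about centred over them. Do not disturb the tub, the bowl or the jar.

Things in the scene. Friction and masses are not known exactly. Their poses are not given: they have to be found in the camera images.
- rack: drying rack, fixed: two upright plywood cheeks, each 164 mm wide (along x), 97 mm tall, 10 mm thick, on two low runners (14 mm high). Origin at table level midway between the cheeks; z up. The cheeks stand across y, at y = 90 to 100 mm and -100 to -90 mm (180 mm clear between). Each has three 20 mm through holes, at x = -60, 0 and +60 mm, 75 mm above the table, facing each other along y
- rack_p (a point): point on the common axis of the two facing holes at rack x = +60 mm, midway between the cheeks, 75 mm above the table. The hole axis runs along the rack's y. The holes have a 2 mm chamfer on their +y sides
- rack_c (a point): the same for the middle holes, rack x = 0
- rack_m (a point): the same for the holes at rack x = -60 mm. A threaded rod lies on the bottom of its holes: its axis about 72 mm, its top about 79 mm above the table
- crate: open shallow grey crate, fixed, 246 mm (x) by 320 mm (y), 36 mm tall, walls and floor 6 mm. Two battens run across it along x, at y = -45 and +45 mm, their tops 21 mm above the table, so that what lies in the crate lies on them. Origin at the centre of its underside
- rod1: one of the three long plain aluminium rods (light tubes): round, 14 mm in diameter, 270 mm long, 50 g (varies by 30 percent). Origin at mid-length on its axis; its y axis runs along the rod. Starts level on the battens of the crate, about parallel to the crate's long side, at any of five places across it, its neighbours about 40 mm away from axis to axis; it can roll
- rod2: one of the three long plain aluminium rods (light tubes): round, 14 mm in diameter, 270 mm long, 50 g (varies by 30 percent). Origin at mid-length on its axis; its y axis runs along the rod. Starts level on the battens of the crate, about parallel to the crate's long side, at any of five places across it, its neighbours about 40 mm away from axis to axis; it can roll
- rod3: one of the three long plain aluminium rods (light tubes): round, 14 mm in diameter, 270 mm long, 50 g (varies by 30 percent). Origin at mid-length on its axis; its y axis runs along the rod. Starts level on the battens of the crate, about parallel to the crate's long side, at any of five places across it, its neighbours about 40 mm away from axis to axis; it can roll
- rod1_a (a point): end of the first rod, on its axis, 135 mm to +y of its origin. A rod held near one end needs a firm grip (about 100 N) to stay level in the fingers
- rod1_b (a point): other end of the first rod, 135 mm to -y
- rod2_a (a point): end of the second rod, 135 mm to +y of its origin
- rod2_b (a point): other end of the second rod, 135 mm to -y
- rod3_a (a point): end of the third rod, 135 mm to +y of its origin
- rod3_b (a point): other end of the third rod, 135 mm to -y
- stub: short aluminium rod, 14 mm in diameter and 140 mm long, in the crate; not wanted. Origin at mid-length on its axis, which is y
- paddle: wooden modelling paddle, 210 mm long, 20 to 26 mm wide and 10 mm thick, in the crate; not wanted. Lies along its y; origin at half its thickness near its middle
- board: ware board, fixed, 260 mm (x) by 200 mm (y), 8 mm thick. Origin at the centre of its underside
- bar1: bisque clay test bar of inverted-T section, 150 mm long, 200 g: flat base 36 mm wide, 10 mm thick, and an upright fin 10 mm thick and 32 mm tall along the whole middle of it (42 mm tall in all; take it by the fin). Origin at the centre of the base's underside; x along the bar, z up through the fin. Starts on the ware board; two to four of the four are there
- bar2: bisque clay test bar of inverted-T section, 150 mm long, 200 g: flat base 36 mm wide, 10 mm thick, and an upright fin 10 mm thick and 32 mm tall along the whole middle of it (42 mm tall in all; take it by the fin). Origin at the centre of the base's underside; x along the bar, z up through the fin. Starts on the ware board; two to four of the four are there
- bar3: bisque clay test bar of inverted-T section, 150 mm long, 200 g: flat base 36 mm wide, 10 mm thick, and an upright fin 10 mm thick and 32 mm tall along the whole middle of it (42 mm tall in all; take it by the fin). Origin at the centre of the base's underside; x along the bar, z up through the fin. Starts on the ware board; two to four of the four are there
- bar4: bisque clay test bar of inverted-T section, 150 mm long, 200 g: flat base 36 mm wide, 10 mm thick, and an upright fin 10 mm thick and 32 mm tall along the whole middle of it (42 mm tall in all; take it by the fin). Origin at the centre of the base's underside; x along the bar, z up through the fin. Starts on the ware board; two to four of the four are there
- tub: white plastic tub, 90 mm across, 110 mm tall, a bystander; origin under its centre
- bowl: white bowl, 130 mm across, 55 mm tall, a bystander; origin under its centre
- jar: glass jar, 80 mm across, 100 mm tall, a bystander; origin under its centre

How it is judged:
By the outcome, as a careful person would: the job done as asked, in the order asked, and still so for the second after the job is handed in, with the robot touching nothing.
Of bar1, bar2, bar3, bar4 only 2 to 4 are there at a start; the rules pass over those that are not, and their reading is None.
At some moment in a run one of bar1, bar2, bar3, bar4 may be knocked a few centimetres aside while the robot is not near it.
It also fails if it takes over 208 s, if anything falls off the work surface, if the arm or the gripper's body presses on something with over 40 N, if the wrist force passes 120 N, or if a joint passes its speed limit or range.

## Working session

There is one attempt and no reset: what is moved stays moved. The work goes in short steps, Python scripts to look and compute and a shell command to move; the robot and the scene stay as the last step left them, time stands still between calls to the robot, and variables do not carry over. Pictures are saved under pics/ and viewed, at most 14 in all, crops included, and the job is handed in when it is done.

```bash
ls; mkdir -p pics; python3 - <<'E'
from station import ctrl
import cv2,numpy as np
o=ctrl.get_obs();print({k:np.round(v,3).tolist() for k,v in o.items()},ctrl.tcp_to_grasp)
for n in("scene","side","wrist"):
    c=ctrl.camera(n);cv2.imwrite(f"pics/a_{n}.png",c["img"]);print(n,np.round(c["intrinsics"],1).tolist(),np.round(c["R"],3).tolist(),np.round(c["t"],3).tolist(), np.round(-c["R"].T@c["t"],3))
a=cv2.imread("pics/a_scene.png")
E
```

```text
pics
{'time_s': 0.0, 'qpos': [-0.067, 0.3, 1.522, -0.0, 1.321, -0.067], 'joint_vel': [0.001, -0.001, -0.001, 0.001, -0.0, -0.001], 'tau': [-0.002, -53.181, -35.274, 0.071, 0.024, -0.0], 'ee_pos': [0.55, -0.0, 0.404], 'eef_rot': [-3.14, -0.0, 1.571], 'force': [0.547, 0.08, 0.863], 'moment': [-0.017, -0.008, -0.046], 'grip_force': 0.0, 'grip_width': 0.094} 0.1804
scene [[424.3, 0.0, 280.5], [0.0, 424.3, 210.4], [0.0, 0.0, 1.0]] [[-0.607, 0.795, -0.013], [0.565, 0.42, -0.711], [-0.559, -0.439, -0.703]] [0.366, -0.291, 1.599] [1.281 0.532 0.923]
side [[393.0, 0.0, 275.5], [0.0, 393.0, 214.8], [0.0, 0.0, 1.0]] [[-0.995, -0.1, 0.019], [-0.067, 0.503, -0.862], [0.077, -0.859, -0.507]] [0.568, 0.099, 0.93] [0.5   0.805 0.546]
wrist [[365.5, 0.0, 280.7], [0.0, 365.5, 215.8], [0.0, 0.0, 1.0]] [[1.0, -0.001, -0.002], [-0.001, -0.969, 0.245], [-0.002, -0.245, -0.969]] [-0.548, -0.025, 0.39] [0.548 0.071 0.383]
```

View pics/a_scene.png

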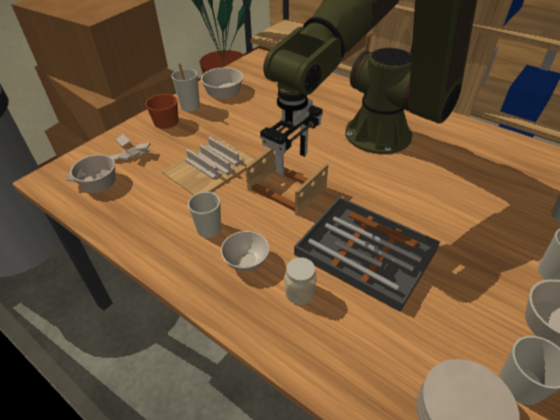

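View pics/a_side.png

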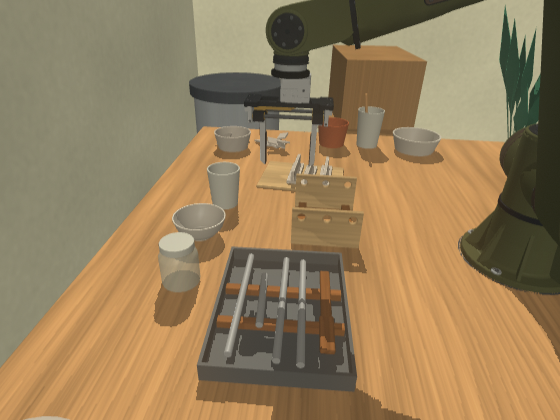

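The scene view shows the crate at (370,250) with three long rods, the stub and the paddle. The rack is at (288,185), the board at (215,160) with what look like three bars, and the tub, bowl and jar are at (205,215), (245,252) and (300,282). The side view shows rod ends near (250,257)-(230,352), (286,260)-(280,360) and (303,262)-(301,362), with the stub at (263,300) and the paddle at (326,310).

```bash
cat > h.py <<'E'
import cv2,numpy as np
from station import ctrl
def ray(c,uv,z):
    K,R,t=c["intrinsics"],c["R"],c["t"]
    uv=np.atleast_2d(uv).astype(float)
    d=(np.linalg.inv(K)@np.c_[uv,np.ones(len(uv))].T).T@R
    o=-R.T@t
    return o+d*((z-o[2])/d[:,2])[:,None]
def proj(c,X):
    X=np.atleast_2d(X);p=(c["intrinsics"]@(c["R"]@X.T+c["t"][:,None])).T
    return p[:,:2]/p[:,2:]
def two(c1,uv1,c2,uv2):
    P=[c["intrinsics"]@np.c_[c["R"],c["t"]] for c in(c1,c2)]
    X=cv2.triangulatePoints(*P,np.float64(uv1).T,np.float64(uv2).T);return (X[:3]/X[3]).T
def top(c,z,x0,x1,y0,y1,s):
    "rectified top view of plane z: x right, y up, s px/m"
    G=[[x0,y1,z],[x1,y1,z],[x1,y0,z],[x0,y0,z]]
    H=cv2.getPerspectiveTransform(np.float32(proj(c,G)),np.float32([[0,0],[(x1-x0)*s,0],[(x1-x0)*s,(y1-y0)*s],[0,(y1-y0)*s]]))
    return cv2.warpPerspective(c["img"],H,(int((x1-x0)*s),int((y1-y0)*s)))
E
python3 - <<'E'
from h import *
c=ctrl.camera("side")
np.set_printoptions(precision=3,suppress=True)
print("rods",ray(c,[[250,257],[230,352],[286,260],[280,360],[303,262],[301,362]],.03))
print("crate",ray(c,[[232,249],[343,250],[353,380],[203,376]],.036))
print("rack top near",ray(c,[[292,211],[362,212],[295,176],[355,178]],.097))
print("board",ray(c,[[258,185],[340,190]],.008))
c=ctrl.camera("scene")
print("board",ray(c,[[163,173],[205,193],[257,160],[213,138]],.008))
print("bars",ray(c,[[186,157],[213,177],[198,148],[226,169],[212,139],[243,159]],.05))
E
```

```text
rods [[0.615 0.12  0.03 ]
 [0.607 0.378 0.03 ]
 [0.536 0.121 0.03 ]
 [0.525 0.384 0.03 ]
 [0.499 0.124 0.03 ]
 [0.492 0.384 0.03 ]]
crate [[0.658 0.104 0.036]
 [0.412 0.077 0.036]
 [0.413 0.413 0.036]
 [0.637 0.432 0.036]]
rack top near [[ 0.532  0.024  0.097]
 [ 0.372  0.007  0.097]
 [ 0.536 -0.168  0.097]
 [ 0.375 -0.178  0.097]]
board [[ 0.653 -0.279  0.008]
 [ 0.402 -0.279  0.008]]
board [[ 0.647 -0.466  0.008]
 [ 0.635 -0.281  0.008]
 [ 0.404 -0.255  0.008]
 [ 0.399 -0.471  0.008]]
bars [[ 0.573 -0.422  0.05 ]
 [ 0.595 -0.276  0.05 ]
 [ 0.513 -0.426  0.05 ]
 [ 0.54  -0.27   0.05 ]
 [ 0.446 -0.424  0.05 ]
 [ 0.467 -0.26   0.05 ]]
```

View pics/a_wrist.png

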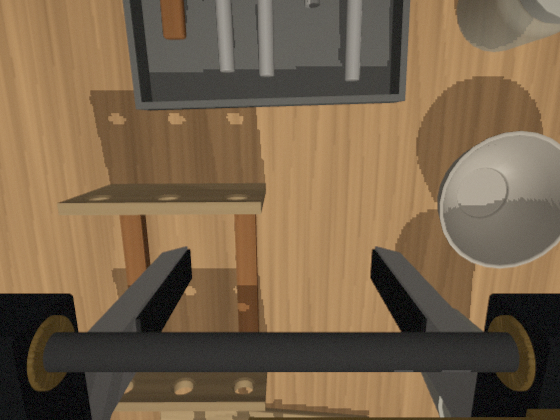

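The wrist view shows the near cheek's top edge at rows 203-212 and columns 64-267. The rod ends are at (227,70), (266,75) and (352,78), the paddle end is at (173,37), and the bowl is at (510,200). Next I move over the crate for a closer look.

```bash
python3 -m jog '[[5,0,0,0,0,0],[10,0,0,0,0,0],[11,0,0,0,0,0],[11,0,0,0,0,0],[11,0,0,0,0,0]]'
python3 - <<'E'
from h import *
np.set_printoptions(precision=4,suppress=True)
c=ctrl.camera("wrist");cv2.imwrite("pics/b.png",c["img"])
T=top(c,.028,.38,.68,.06,.44,1500);cv2.imwrite("pics/b_top.png",T)
g=cv2.cvtColor(T,cv2.COLOR_BGR2HSV)
for y in(.15,.20,.245,.26,.33,.36):
    r=int((.44-y)*1500);v=T[r-3:r+4].mean((0,2))
    m=v>110
    d=np.flatnonzero(np.diff(m.astype(int)));print(y,(.38+d/1500))
E
```

```text
time_s: 0.75
ee_pos: [0.5501, 0.1092, 0.4045]
eef_rot: [-3.141, 0.0, 1.571]
force: [-0.0, 0.3, 0.0]
grip_width: 0.094
grip_force: 0.0
0.15 [0.4107 0.4907 0.5033 0.5273 0.54   0.606  0.6193 0.66  ]
0.2 [0.4087 0.4233 0.4407 0.4633 0.5027 0.5053 0.516  0.518  0.5193 0.52
 0.5213 0.5227 0.5233 0.5267 0.5393 0.5673 0.5793 0.6053 0.6187 0.6587]
0.245 [0.4073 0.4887 0.5013 0.5267 0.5387 0.5653 0.5773 0.6053 0.618  0.6573]
0.26 [0.4073 0.4887 0.5007 0.526  0.5387 0.564  0.5767 0.6053 0.6173 0.6567]
0.33 []
0.36 []
```

View pics/b_top.png

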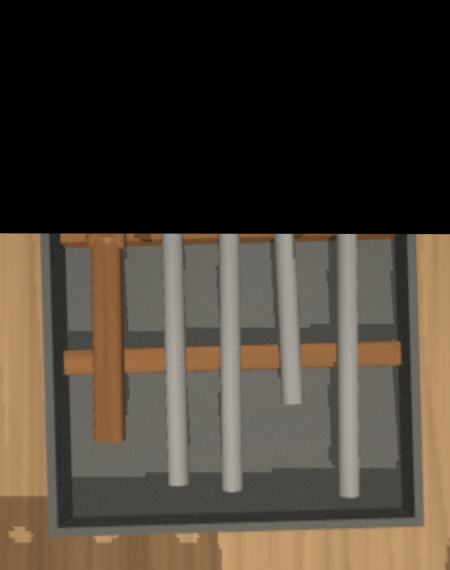

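View pics/b.png

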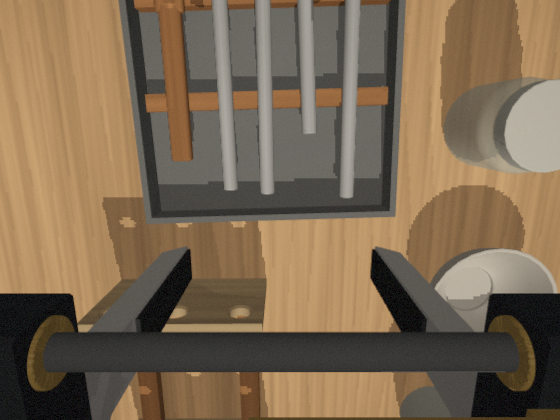

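The crate view shows the rods at x≈0.496, 0.533 and 0.612, with their ends at y≈0.11. The stub lies between them at x≈0.57 and the paddle at 0.45. The near cheek's face is at rows 280-320, with holes at about (178,312) and (240,312). Now I measure the rack precisely.

```bash
python3 - <<'E'
from h import *
np.set_printoptions(precision=4,suppress=True)
a=cv2.imread("pics/a_wrist.png");b=cv2.imread("pics/b.png")
c=ctrl.camera("wrist"); cb=dict(c); ca=dict(c); ca["t"]=c["t"]+c["R"]@np.array([0,.1092,0])
# corners of near cheek top (a): 
print("near top a",ray(ca,[[64,212],[267,212],[64,203],[267,203]],.097).tolist())
print("far top a",ray(ca,[[120,404],[268,402]],.097))
s=ctrl.camera("side")
print("side near",ray(s,[[292,211],[362,212]],.097), "far",ray(s,[[295,176],[355,178]],.097))
r=[cv2.resize(a[175:220,50:280],None,fx=3.4,fy=3.4,interpolation=2),cv2.resize(a[365:420,50:280],None,fx=3.4,fy=3.4,interpolation=2),cv2.resize(s["img"][165:255,280:380],None,fx=3,fy=3,interpolation=2)]
C=np.zeros((600,800,3),np.uint8);y=0
for q in r:
    C[y:y+q.shape[0],:q.shape[1]]=q[:600-y];y+=q.shape[0]
sc=ctrl.camera("scene")["img"][140:220,235:335];q=cv2.resize(sc,None,fx=3.2,fy=3.2,interpolation=2);C[-256:,-320:]=q
cv2.imwrite("pics/c.png",C)
E
```

```text
near top a [[0.37356827804556714, 0.0014212035577202964, 0.09700000000000003], [0.5371944330458995, 0.001074006247386003, 0.09700000000000003], [0.37466607742941577, 0.008836386861923846, 0.09700000000000003], [0.537280114875269, 0.008487605709291322, 0.09700000000000003]]
far top a [[ 0.3985 -0.1822  0.097 ]
 [ 0.536  -0.1802  0.097 ]]
side near [[0.5322 0.0236 0.097 ]
 [0.3721 0.0067 0.097 ]] far [[ 0.5363 -0.1678  0.097 ]
 [ 0.3746 -0.178   0.097 ]]
```

View pics/c.png

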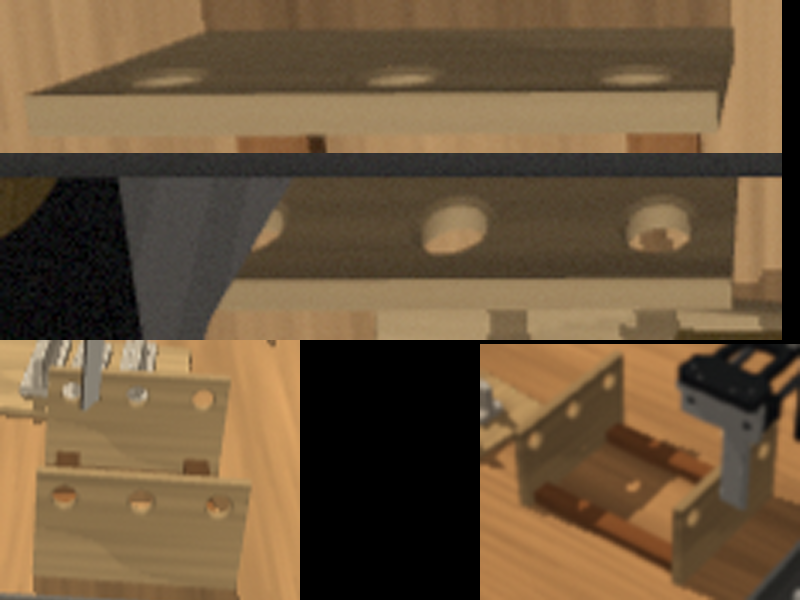

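The crop shows the near cheek's top edge at u=58-261.2, v=202.5 and 213.8 in the first wrist picture. Its holes are at u=100, 168 and 237, v=198. The far cheek's holes are at u=183.8 and 243.5, v=387, and its top right corner is at (265,402.6).

```bash
python3 - <<'E'
from h import *
np.set_printoptions(precision=4,suppress=True)
c=ctrl.camera("wrist"); ca=dict(c); ca["t"]=c["t"]+c["R"]@np.array([0,.1092,0])
print("near top",ray(ca,[[58,202.9],[261.2,202.2],[58,213.8],[261.2,213.8]],.097))
print("far top R",ray(ca,[[265,402.6],[265,410.3],[118,402.6]],.097))
print("holes near",ray(ca,[[100,198.5],[168,198.2],[237,198]],.075))
print("holes far",ray(ca,[[183.8,387.4],[243.5,387]],.075))
# check rods in base image a: ends
print(ray(ca,[[227,70],[266,75],[352,78]],.03))
E
```

```text
near top [[ 0.3699  0.0091  0.097 ]
 [ 0.5327  0.0092  0.097 ]
 [ 0.3685  0.0001  0.097 ]
 [ 0.5326 -0.0004  0.097 ]]
far top R [[ 0.5332 -0.1809  0.097 ]
 [ 0.5331 -0.1894  0.097 ]
 [ 0.3967 -0.1806  0.097 ]]
holes near [[0.3929 0.0081 0.075 ]
 [0.4514 0.0082 0.075 ]
 [0.5107 0.0082 0.075 ]]
holes far [[ 0.452  -0.1822  0.075 ]
 [ 0.511  -0.1819  0.075 ]]
[[0.4999 0.1173 0.03  ]
 [0.5352 0.113  0.03  ]
 [0.6135 0.1102 0.03  ]]
```

```bash
python3 -m jog '[[5,-1.5,0,0,0,-0.02],[10,-3,2,0,0,-0.02],[15,-4.5,5,0,0,-0.02],[20,-5.7,9,0,0,-0.02],[21.8,-5.7,13,0,0,-0.02],[21.8,-5.7,13,0,0,-0.02],[21.8,-5.7,13,0,0,-0.02]]' 26 30 | head -3
python3 - <<'E'
from h import *
np.set_printoptions(precision=4,suppress=True)
c=ctrl.camera("wrist");cv2.imwrite("pics/d.png",c["img"])
print(ctrl.get_obs()["grip_width"],proj(c,[[.4933,.327,.028],[.4933,.387,.028],[.532,.383,.028],[.6105,.379,.028]]))
E
```

```text
time_s: 1.7
ee_pos: [0.4923, 0.3288, 0.2718]
eef_rot: [-3.137, 0.002, 1.592]
0.0372235363157972 [[286.6977 239.7377]
 [289.1349 144.0764]
 [353.4377 152.2024]
 [483.1666 161.6323]]
```

View pics/d.png

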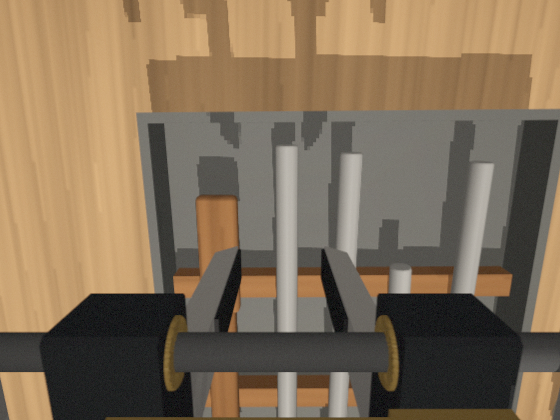

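The prediction matches: the first rod's end is at (287,146), the second's at (350,155) and the third's at (481,163). The batten is clear below row 268. I descend and grip.

```bash
python3 -m jog '[[0,0,1,0,0,0],[0,0,3,0,0,0],[0,0,5,0,0,0],[0,0,6.1,0,0,0],[0,0,6.1,0,0,0],[0,0,6.1,0,0,0]]'
python3 -m jog '[[0,0,0,0,0,0],[0,0,0,0,0,0],[0,0,0,0,0,0],[0,0,0,0,0,0],[0,0,0,0,0,0],[0,0,0,0,0,0]]' 0 60
python3 -m jog '[[0,0,-0.5,0,0,0],[0,0,-2,0,0,0],[0,0,-5,0,0,0],[0,0,-8,0,0,0],[0,0,-8,0,0,0],[0,0,-8,0,0,0]]'
python3 - <<'E'
from h import *
for n in("side","scene"):
    c=ctrl.camera(n);cv2.imwrite(f"pics/e_{n}.png",c["img"])
a,b=(cv2.imread(f"pics/e_{n}.png") for n in("side","scene"))
C=np.zeros((600,800,3),np.uint8)
C[:,:400]=cv2.resize(a[150:390,190:350],(400,600));C[:400,400:]=cv2.resize(b[120:320,250:450],(400,400))
cv2.imwrite("pics/e.png",C)
E
```

```text
time_s: 2.35
ee_pos: [0.4934, 0.3277, 0.2147]
eef_rot: [3.14, -0.001, 1.59]
force: [0.1, -0.4, 0.5]
grip_width: 0.024
grip_force: 0.0
time_s: 2.95
ee_pos: [0.4932, 0.3281, 0.214]
eef_rot: [3.141, -0.001, 1.591]
force: [2.3, 1.5, 3.9]
grip_width: 0.0127
grip_force: 60.0
time_s: 3.55
ee_pos: [0.4928, 0.3279, 0.2945]
eef_rot: [3.141, -0.0, 1.591]
force: [0.5, 0.1, -0.6]
grip_width: 0.0121
grip_force: 60.0
```

View pics/e.png

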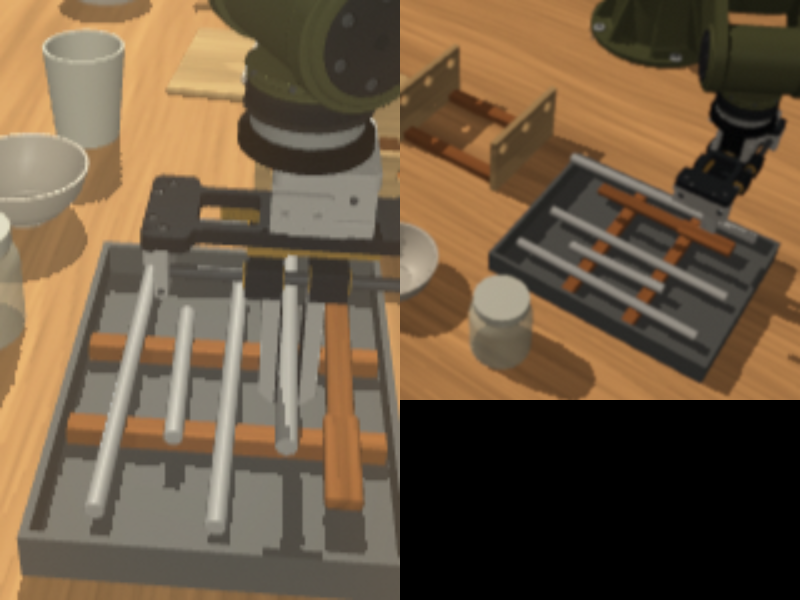

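The rod is held. In the scene view its tip is at (336.5,199.5) and its +y end at (427.5,239). In the side view the ends are at (306.8,253) and (304.8,329). I check for droop.

```bash
python3 - <<'E'
from h import *
np.set_printoptions(precision=4,suppress=True)
s=ctrl.camera("scene");d=ctrl.camera("side")
print(two(s,[[336.5,199.5],[427.5,239]],d,[[306.8,253],[304.8,329]]))
for z in(0,-.01,-.02,-.03): print(z,proj(s,[[.496,.117,.109+z],[.4915,.388,.109-z*.2]]),proj(d,[[.496,.117,.109+z],[.4915,.388,.109]]))
E
```

```text
[[0.4844 0.1168 0.0682]
 [0.4901 0.3865 0.1058]]
0 [[336.1827 196.5002]
 [428.1399 238.8029]] [[306.8087 229.4908]
 [304.0053 328.0871]]
-0.01 [[335.9022 199.0942]
 [428.3228 238.2792]] [[306.5222 233.5446]
 [304.0053 328.0871]]
-0.02 [[335.625  201.6579]
 [428.5062 237.7542]] [[306.2392 237.5484]
 [304.0053 328.0871]]
-0.03 [[335.351  204.192 ]
 [428.69   237.2278]] [[305.9597 241.5031]
 [304.0053 328.0871]]
```

```bash
python3 -m jog '[[-2.5,-3,0,0,0,0.01],[-5,-6,1,0,0,0.02],[-7.5,-9,2.5,0,0,0.02],[-8.6,-10.3,3.35,0,0,0.02],[-8.6,-10.3,3.35,0,0,0.02],[-8.6,-10.3,3.35,0,0,0.02],[-8.6,-10.3,3.35,0,0,0.02]]' | head -3
cat > v.py <<'E'
from h import *
import sys
n=sys.argv[1]
s=ctrl.camera("scene");d=ctrl.camera("side");C=np.zeros((600,800,3),np.uint8)
C[:,:400]=cv2.resize(s["img"][140:260,280:360],(400,600),interpolation=2)
C[:,400:]=cv2.resize(d["img"][180:330,270:370],(400,600),interpolation=2)
cv2.imwrite(f"pics/{n}.png",C)
np.set_printoptions(precision=1,suppress=True)
for X in eval(sys.argv[2]):
    a=(proj(s,X)[0]-[280,140])*5;b=(proj(d,X)[0]-[270,180])*4+[400,0];print(X,a,b)
E
python3 v.py f '[[.3915,.0095,.075],[.4515,.0095,.075],[.511,.0095,.075],[.3915,.03,.075],[.3915,.03,.065],[.3915,.3,.075]]'
```

```text
time_s: 4.45
ee_pos: [0.3925, 0.2405, 0.2605]
eef_rot: [3.141, -0.0, 1.571]
[0.3915, 0.0095, 0.075] [219.  161.1] [729.6 160.9]
[0.4515, 0.0095, 0.075] [164.8 211.9] [625.9 153.9]
[0.511, 0.0095, 0.075] [108.1 264.9] [524. 147.]
[0.3915, 0.03, 0.075] [246.8 173.6] [732.1 179.5]
[0.3915, 0.03, 0.065] [245.7 186. ] [730.  194.3]
[0.3915, 0.3, 0.075] [651.9 357.1] [776.2 514.8]
```

View pics/f.png

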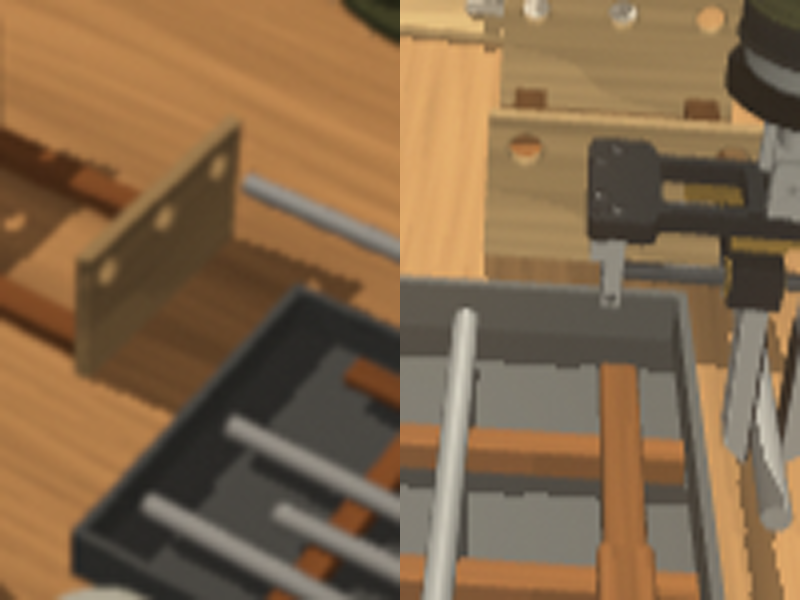

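The scene view shows the tip at crop (247,185), while the hole is at (219,166). The prediction for the hole is about 4 crop px (0.8 px) off, so the tip droops about 6 mm. I tilt to compensate and check numerically by colour.

```bash
python3 -m jog '[[0,0,0,0,-0.015,0],[0,0,0,0,-0.03,0],[0,0,0,0,-0.03,0],[0,0,0,0,-0.03,0]]' | head -3
cat > rod.py <<'E'
from h import *
import sys
x,tip=float(sys.argv[1]),float(sys.argv[2])
s=ctrl.camera("scene");g=cv2.cvtColor(cv2.resize(s["img"],None,fx=4,fy=4,interpolation=cv2.INTER_CUBIC),cv2.COLOR_BGR2HSV)
def row(y):
    u,v=proj(s,[x,y,.075])[0];j=int(4*u+2);i=int(4*v+2);col=g[i-50:i+50,j]
    m=(col[:,1]<70)&(col[:,2]>90);k=np.flatnonzero(m)
    mm=4*(proj(s,[x,y,.065])[0]-proj(s,[x,y,.075])[0])[1]/10
    return (round(((k.mean()-50)-3.2)/-mm,1),len(k)) if len(k) else None
print("height error mm (bias taken off), thickness quarter px",[(round(y,3),row(y)) for y in tip+np.array([-.01,-.004,0,.004,.01,.02,.03,.045,.06,.075])])
E
python3 rod.py .3925 .025
```

```text
time_s: 4.95
ee_pos: [0.3917, 0.24, 0.2601]
eef_rot: [-3.142, 0.03, 1.571]
height error mm (bias taken off), thickness quarter px [(np.float64(0.015), None), (np.float64(0.021), (np.float64(1.7), 4)), (np.float64(0.025), (np.float64(4.2), 15)), (np.float64(0.029), (np.float64(5.3), 15)), (np.float64(0.035), (np.float64(4.7), 16)), (np.float64(0.045), (np.float64(5.3), 15)), (np.float64(0.055), (np.float64(5.8), 16)), (np.float64(0.07), (np.float64(3.7), 16)), (np.float64(0.085), (np.float64(3.7), 16)), (np.float64(0.1), (np.float64(3.7), 16))]
```

```bash
python3 - <<'E'
from h import *
np.set_printoptions(precision=1,suppress=True)
s=ctrl.camera("scene")
now=cv2.resize(s["img"][140:260,280:360],(400,600),interpolation=2);cv2.imwrite("pics/g_crop.png",now)
f=cv2.imread("pics/f.png")[:,:400]
for n,I in(("before",f),("now",now)):
    g=cv2.cvtColor(I,cv2.COLOR_BGR2HSV)
    m=((g[...,1]<70)&(g[...,2]>90)).astype(np.uint8);m[240:]=0;m[:,:230]=0
    k,l,st,ce=cv2.connectedComponentsWithStats(m);b=1+st[1:,4].argmax();print(n,"rod bbox",st[b])
    L=l==b;print([(u,round(float(np.flatnonzero(L[:,u]).mean()),1),int(L[:,u].sum())) for u in range(245,360,15) if L[:,u].any()])
    for (u,v) in((219,166),(165,216),(108,269)):
        p=I[v-20:v+21,u-20:u+21].sum(2).astype(int);q=(p>p.min()+.7*(p.max()-p.min())).astype(np.uint8)
        k2,l2,s2,c2=cv2.connectedComponentsWithStats(q);i=l2[20,20] or 1+s2[1:,4].argmax();print(" hole",c2[i]+[u-20,v-20],s2[i])
E
```

```text
before rod bbox [ 245  176  151   64 2573]
[(245, 185.0, 7), (260, 188.0, 19), (275, 195.5, 20), (290, 201.5, 20), (305, 208.5, 20), (320, 215.5, 20), (335, 221.5, 20), (350, 228.5, 20)]
 hole [217.7 166.9] [ 14  13  11  17 137]
 hole [163.7 218.1] [ 13  14  13  17 151]
 hole [106.8 271.9] [ 13  14  12  18 151]
now rod bbox [ 235  164  165   76 2980]
[(245, 173.0, 19), (260, 179.5, 20), (275, 186.5, 20), (290, 193.5, 20), (305, 201.0, 19), (320, 208.5, 20), (335, 215.0, 21), (350, 222.0, 21)]
 hole [217.8 166.8] [ 14  13  11  17 133]
 hole [163.5 218.3] [ 13  14  12  17 154]
 hole [106.8 271.9] [ 13  14  12  18 150]
```

View pics/g_crop.png

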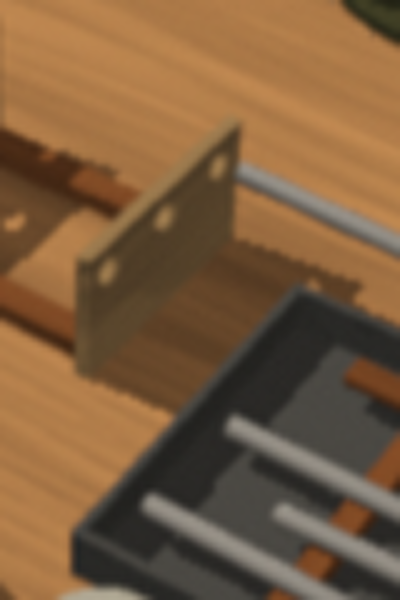

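The rod now points slightly above the hole: its line passes 160 at u=218, while the hole is at 167. Before the tilt it was level and about 1.5 mm low, so there was no droop. I undo the tilt, raise slightly and push the tip in.

```bash
python3 -m jog '[[0,0,-0.15,0,0.015,0],[0,0,-0.15,0,0.03,0],[0,0,-0.15,0,0.03,0],[0,0,-0.15,0,0.03,0]]' | head -3
python3 -m jog '[[-1,0,0,0,0,0],[-2,0,0,0,0,0],[-3,0,0,0,0,0],[-4,0,0,0,0,0],[-5,0,0,0,0,0],[-5,0,0,0,0,0],[-5,0,0,0,0,0]]'
python3 rod.py .3915 .03
```

```text
time_s: 5.45
ee_pos: [0.3917, 0.2399, 0.2617]
eef_rot: [3.142, -0.0, 1.571]
time_s: 6.15
ee_pos: [0.3918, 0.1898, 0.2617]
eef_rot: [3.141, -0.0, 1.57]
force: [-0.0, 0.5, -1.1]
grip_width: 0.0127
grip_force: 60.0
height error mm (bias taken off), thickness quarter px [(np.float64(0.02), (np.float64(1.2), 11)), (np.float64(0.026), (np.float64(-0.8), 15)), (np.float64(0.03), (np.float64(-1.3), 16)), (np.float64(0.034), (np.float64(-0.8), 15)), (np.float64(0.04), (np.float64(-0.3), 16)), (np.float64(0.05), (np.float64(-0.3), 16)), (np.float64(0.06), (np.float64(-0.3), 16)), (np.float64(0.075), (np.float64(0.7), 16)), (np.float64(0.09), (np.float64(0.7), 16)), (np.float64(0.105), (np.float64(0.2), 17))]
```

```bash
python3 -m jog '[[-3,0,0,0,0,0],[-6,0,0,0,0,0],[-9,0,0,0,0,0],[-12,0,0,0,0,0],[-14.5,0,0,0,0,0],[-14.5,0,0,0,0,0],[-14.5,0,0,0,0,0]]'
python3 -m jog '[[-0.5,0,0,0,0,0],[-1,0,0,0,0,0],[-1.5,0,0,0,0,0],[-2.1,0,0,0,0,0],[-2.1,0,0,0,0,0],[-2.1,0,0,0,0,0]]'
```

```text
time_s: 6.9
ee_pos: [0.3919, 0.0451, 0.2617]
eef_rot: [3.141, -0.0, 1.57]
force: [0.4, 0.1, -1.1]
grip_width: 0.0125
grip_force: 60.0
time_s: 7.5
ee_pos: [0.3917, 0.0239, 0.2616]
eef_rot: [-3.142, -0.0, 1.57]
force: [0.1, 0.4, -0.9]
grip_width: 0.0126
grip_force: 60.0
```

```bash
python3 -m jog '[[-0.3,0,0,0,0,0],[-0.3,0,0,0,0,0],[-0.3,0,0,0,0,0]]' | head -4
python3 -m jog '[[0,0,0,0,0,0],[0,0,0,0,0,0],[0,0,0,0,0,0],[0,0,0.3,0,0,0],[2,0,0.3,0,0,0],[4.2,0,0.3,0,0,0],[4.2,0,0.3,0,0,0],[4.2,0,0.3,0,0,0]]' 26
python3 -m jog '[[0,0,0,0,0,0],[0,0,0,0,0,0],[0,0,0,0,0,0],[0,0,0,0,0,0],[0,0,0,0,0,0]]' 0 60
python3 -m jog '[[-0.5,0,0,0,0,0],[-1,0,0,0,0,0],[-2,0,0,0,0,0],[-3,0,0,0,0,0],[-3.65,0,0,0,0,0],[-3.65,0,0,0,0,0],[-3.65,0,0,0,0,0]]'
python3 v.py h1 '[[.3915,.0443,.072]]'
```

```text
time_s: 7.8
ee_pos: [0.3917, 0.021, 0.2617]
eef_rot: [3.142, -0.0, 1.571]
force: [0.5, 0.2, -0.9]
time_s: 8.6
ee_pos: [0.3917, 0.063, 0.2585]
eef_rot: [-3.141, 0.0, 1.572]
force: [-0.5, -0.6, 0.7]
grip_width: 0.0246
grip_force: 0.0
time_s: 9.1
ee_pos: [0.3917, 0.0629, 0.2586]
eef_rot: [-3.142, 0.0, 1.571]
force: [0.3, 0.8, 0.1]
grip_width: 0.0123
grip_force: 60.0
time_s: 9.8
ee_pos: [0.3918, 0.0263, 0.2587]
eef_rot: [3.142, -0.0, 1.57]
force: [-0.5, 0.6, -0.3]
grip_width: 0.0128
grip_force: 60.0
[0.3915, 0.0443, 0.072] [266.1 186.3] [733.2 197.3]
```

View pics/h1.png

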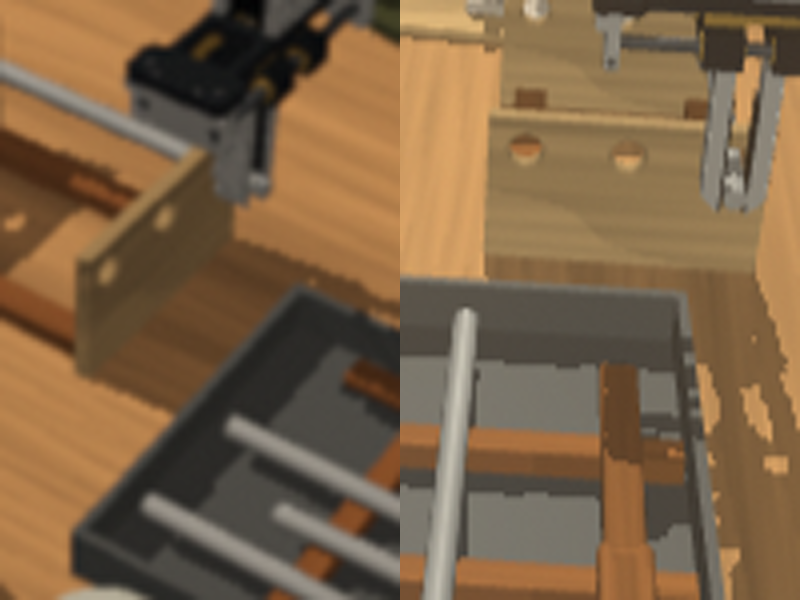

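Rod 1 is through both cheeks, with its end at crop (735,185) in the side view. Next is rod 2.

```bash
python3 -m jog '[[0,0,0,0,0,0],[0,0,0,0,0,0],[0,0,0,0,0,0],[0,0,-4,0,0,0],[4,1.5,-5,0,0,-0.011],[8.4,3.8,-5,0,0,-0.011],[12.8,6,-5,0,0,-0.011],[17,8,-5,0,0,-0.011]]' 26 | head -4
python3 -m jog '[[4.4,2,0,0,0,0],[8.8,4,1,0,0,0],[12.63,6.06,3.7,0,0,0],[12.63,6.06,3.7,0,0,0],[12.63,6.06,3.7,0,0,0],[12.63,6.06,3.7,0,0,0]]'
```

```text
time_s: 10.7
ee_pos: [0.4723, 0.1986, 0.3088]
eef_rot: [3.141, -0.0, 1.582]
force: [1.0, -1.0, 1.0]
time_s: 11.3
ee_pos: [0.5309, 0.3228, 0.2727]
eef_rot: [3.141, -0.0, 1.581]
force: [0.5, 0.1, 0.2]
grip_width: 0.0246
grip_force: 0.0
```

```bash
cat > w.py <<'E'
from h import *
np.set_printoptions(precision=4,suppress=True)
c=ctrl.camera("wrist");x=ctrl.get_obs()["ee_pos"][0]
T=top(c,.03,x-.1,x+.1,.30,.42,2000)
g=cv2.cvtColor(T,cv2.COLOR_BGR2HSV);m=((g[...,1]<60)&(T.mean(2)>120)).astype(np.uint8)
k,l,s,_=cv2.connectedComponentsWithStats(m)
for i in range(1,k):
    if s[i,4]>300: print("x %.4f..%.4f y %.4f..%.4f"%(x-.1+s[i,0]/2000,x-.1+(s[i,0]+s[i,2])/2000,.42-(s[i,1]+s[i,3])/2000,.42-s[i,1]/2000))
for y in(.365,.355):
    r=int((.42-y)*2000);d=np.flatnonzero(np.diff(m[r].astype(int)));print(y,x-.1+d/2000)
E
python3 w.py
```

```text
x 0.5454..0.6304 y 0.4020..0.4100
x 0.5079..0.5319 y 0.4005..0.4070
x 0.4309..0.4939 y 0.3985..0.4060
x 0.6029..0.6304 y 0.3000..0.4025
x 0.5244..0.5939 y 0.3000..0.4015
x 0.4309..0.5239 y 0.3200..0.4000
x 0.5629..0.5744 y 0.3000..0.3105
0.365 [0.4419 0.4664 0.5224 0.5244 0.5369 0.5374 0.5929 0.6029]
0.355 [0.4389 0.4669 0.5214 0.5244 0.5934 0.6029]
```

```bash
python3 -m jog '[[0,0,2,0,0,0],[0,0,4,0,0,0],[0,0,5.9,0,0,0],[0,0,5.9,0,0,0],[0,0,5.9,0,0,0]]' | head -4
python3 -m jog '[[0,0,0,0,0,0],[0,0,0,0,0,0],[0,0,0,0,0,0],[0,0,0,0,0,0],[0,0,0,0,0,0],[0,0,0,0,0,0]]' 0 60
python3 -m jog '[[0,0,-0.5,0,0,0],[0,0,-2,0,0,0],[0,0,-5,0,0,0],[0,0,-8,0,0,0],[0,0,-8,0,0,0],[0,0,-8,0,0,0]]' | head -4
python3 -m jog '[[-2.5,-2.5,0,0,0,0.011],[-5,-5,1,0,0,0.011],[-7.5,-7.5,2.5,0,0,0.011],[-8.2,-8.0,3.25,0,0,0.011],[-8.2,-8.0,3.25,0,0,0.011],[-8.2,-8.0,3.25,0,0,0.011]]' | head -4
cat > line.py <<'E'
from h import *
import sys
hu,hv=eval(sys.argv[1])
s=ctrl.camera("scene");I=cv2.resize(s["img"][140:260,280:360],(400,600),interpolation=2)
g=cv2.cvtColor(I,cv2.COLOR_BGR2HSV);m=((g[...,1]<70)&(g[...,2]>90)).astype(np.uint8)
P=[]
for u in range(hu+30,395,5):
    v=int(hv+.45*(u-hu));k=np.flatnonzero(m[max(v-24,0):v+25,u])
    if 15<len(k)<25: P.append((u,max(v-24,0)+k.mean()))
P=np.array(P);a=np.polyfit(P[:,0],P[:,1],1);print(len(P),P[0],"slope",a[0].round(3),"(level .45) line at hole",np.polyval(a,hu).round(1),"hole",hv)
E
python3 line.py '(164,217)'
```

```text
time_s: 11.85
ee_pos: [0.5312, 0.323, 0.2143]
eef_rot: [3.14, -0.001, 1.581]
force: [0.6, -0.2, 0.7]
time_s: 12.45
ee_pos: [0.5312, 0.3236, 0.2134]
eef_rot: [3.14, -0.001, 1.582]
force: [1.2, 0.5, 5.9]
grip_width: 0.0125
grip_force: 60.0
time_s: 13.05
ee_pos: [0.5308, 0.3234, 0.2935]
eef_rot: [3.141, -0.001, 1.582]
force: [0.5, -0.3, -1.4]
time_s: 13.65
ee_pos: [0.4526, 0.2411, 0.2604]
eef_rot: [3.141, -0.0, 1.571]
force: [0.8, -0.3, -0.6]
41 [194.  235.5] slope 0.466 (level .45) line at hole 218.5 hole 217
```

```bash
python3 -m jog '[[0,-0.1,-0.1,0,0,0],[-1,-0.1,-0.1,0,0,0],[-2,-0.1,-0.1,0,0,0],[-3,-0.1,-0.1,0,0,0],[-4,-0.1,-0.1,0,0,0],[-5,-0.1,-0.1,0,0,0],[-5,-0.1,-0.1,0,0,0]]' | head -4
python3 -m jog '[[-3,0,0,0,0,0],[-6,0,0,0,0,0],[-9,0,0,0,0,0],[-12,0,0,0,0,0],[-14.5,0,0,0,0,0],[-14.5,0,0,0,0,0],[-14.5,0,0,0,0,0]]' | head -4
python3 -m jog '[[-0.5,0,0,0,0,0],[-1,0,0,0,0,0],[-1.5,0,0,0,0,0],[-2,0,0,0,0,0],[-2.5,0,0,0,0,0],[-2.5,0,0,0,0,0],[-2.5,0,0,0,0,0]]'
```

```text
time_s: 14.4
ee_pos: [0.4509, 0.1893, 0.2612]
eef_rot: [-3.142, 0.0, 1.569]
force: [0.1, 0.0, -0.2]
time_s: 15.1
ee_pos: [0.4509, 0.0455, 0.2612]
eef_rot: [3.141, -0.0, 1.57]
force: [-0.0, -0.3, -0.2]
time_s: 15.8
ee_pos: [0.4508, 0.0205, 0.2611]
eef_rot: [-3.142, -0.0, 1.57]
force: [-0.1, -0.2, -0.8]
grip_width: 0.013
grip_force: 60.0
```

```bash
python3 -m jog '[[0,0,0,0,0,0],[0,0,0,0,0,0],[0,0,0,0,0,0],[0,0,0.25,0,0,0],[2,0,0.25,0,0,0],[4.2,0,0.25,0,0,0],[4.2,0,0.25,0,0,0],[4.2,0,0.25,0,0,0]]' 26 | head -4
python3 -m jog '[[0,0,0,0,0,0],[0,0,0,0,0,0],[0,0,0,0,0,0],[0,0,0,0,0,0],[0,0,0,0,0,0]]' 0 60 | tail -3
python3 -m jog '[[-0.5,0,0,0,0,0],[-1,0,0,0,0,0],[-2,0,0,0,0,0],[-3,0,0,0,0,0],[-3.6,0,0,0,0,0],[-3.6,0,0,0,0,0],[-3.6,0,0,0,0,0]]' | head -4
python3 -m jog '[[0,0,0,0,0,0],[0,0,0,0,0,0],[0,0,0,0,0,0],[0,0,-4,0,0,0],[4,1.5,-5,0,0,-0.013],[8.4,3.8,-5,0,0,-0.013],[12.8,6,-5,0,0,-0.013],[17,8,-5,0,0,-0.013]]' 26 | head -4
```

```text
time_s: 16.6
ee_pos: [0.4508, 0.0626, 0.2585]
eef_rot: [-3.141, 0.0, 1.572]
force: [-0.2, -0.2, -0.4]
force: [-1.0, -1.1, -0.6]
grip_width: 0.0127
grip_force: 60.0
time_s: 17.8
ee_pos: [0.4509, 0.0264, 0.2587]
eef_rot: [3.142, 0.0, 1.57]
force: [-0.4, -0.5, -0.5]
time_s: 18.6
ee_pos: [0.5314, 0.1987, 0.3088]
eef_rot: [3.141, -0.0, 1.584]
force: [0.2, -0.7, 0.6]
```

```bash
python3 -m jog '[[4,2.6,0,0,0,0],[8,5.2,1,0,0,0],[11.9,8,3.7,0,0,0],[11.9,8,3.7,0,0,0],[11.9,8,3.7,0,0,0],[11.9,8,3.7,0,0,0]]' | head -4; python3 w.py
```

```text
time_s: 19.2
ee_pos: [0.6091, 0.316, 0.2726]
eef_rot: [3.141, -0.0, 1.583]
force: [-0.1, 0.1, 0.6]
x 0.6042..0.6172 y 0.3000..0.3790
x 0.5622..0.5752 y 0.3000..0.3105
0.365 [0.6037 0.6137 0.6527 0.6532]
0.355 [0.6037 0.6147]
```

```bash
python3 -m jog '[[0.3,0.05,2,0,0,0],[0.3,0.05,4,0,0,0],[0.3,0.05,5.9,0,0,0],[0.3,0.05,5.9,0,0,0],[0.3,0.05,5.9,0,0,0]]' | head -4
python3 -m jog '[[0,0,0,0,0,0],[0,0,0,0,0,0],[0,0,0,0,0,0],[0,0,0,0,0,0],[0,0,0,0,0,0],[0,0,0,0,0,0]]' 0 60
python3 -m jog '[[0,0,-0.5,0,0,0],[0,0,-2,0,0,0],[0,0,-5,0,0,0],[0,0,-8,0,0,0],[0,0,-8,0,0,0],[0,0,-8,0,0,0]]' | head -4
```

```text
time_s: 19.75
ee_pos: [0.6099, 0.3191, 0.2145]
eef_rot: [3.14, -0.001, 1.583]
force: [-0.1, 0.6, -0.2]
time_s: 20.35
ee_pos: [0.61, 0.3197, 0.2138]
eef_rot: [3.14, -0.001, 1.584]
force: [0.6, -0.7, 6.1]
grip_width: 0.0124
grip_force: 60.0
time_s: 20.95
ee_pos: [0.6096, 0.3196, 0.2937]
eef_rot: [3.14, -0.001, 1.584]
force: [-0.3, -0.1, -0.7]
```

```bash
python3 -m jog '[[-2.5,-3,0,0,0,0.013],[-5,-6,1,0,0,0.013],[-7.5,-9,2.5,0,0,0.013],[-7.8,-10,3.25,0,0,0.013],[-7.8,-10,3.25,0,0,0.013],[-7.8,-10,3.25,0,0,0.013],[-7.8,-10,3.25,0,0,0.013]]' | head -4
python3 line.py '(107,271)'
```

```text
time_s: 21.65
ee_pos: [0.5114, 0.2408, 0.2604]
eef_rot: [3.141, -0.0, 1.571]
force: [0.4, -0.9, -1.0]
23 [137.  287.5] slope 0.474 (level .45) line at hole 272.0 hole 271
```

```bash
python3 -m jog '[[0,-0.05,-0.1,0,0,0],[-1,-0.05,-0.1,0,0,0],[-2,-0.05,-0.1,0,0,0],[-3,-0.05,-0.1,0,0,0],[-4,-0.05,-0.1,0,0,0],[-5,-0.05,-0.1,0,0,0],[-5,-0.05,-0.1,0,0,0]]' | head -4
python3 -m jog '[[-3,0,0,0,0,0],[-6,0,0,0,0,0],[-9,0,0,0,0,0],[-12,0,0,0,0,0],[-14.5,0,0,0,0,0],[-14.5,0,0,0,0,0],[-14.5,0,0,0,0,0]]' | head -4
python3 -m jog '[[-0.5,0,0,0,0,0],[-1,0,0,0,0,0],[-1.5,0,0,0,0,0],[-2,0,0,0,0,0],[-2.5,0,0,0,0,0],[-2.5,0,0,0,0,0],[-2.5,0,0,0,0,0]]'
```

```text
time_s: 22.4
ee_pos: [0.5104, 0.189, 0.2612]
eef_rot: [-3.142, 0.0, 1.569]
force: [-0.3, -0.8, -0.6]
time_s: 23.1
ee_pos: [0.5103, 0.0454, 0.2612]
eef_rot: [3.141, -0.0, 1.57]
force: [-0.1, 0.5, -0.9]
time_s: 23.8
ee_pos: [0.5103, 0.0202, 0.2611]
eef_rot: [-3.142, 0.0, 1.57]
force: [-0.1, -0.3, -1.0]
grip_width: 0.0129
grip_force: 60.0
```

```bash
python3 -m jog '[[0,0,0,0,0,0],[0,0,0,0,0,0],[0,0,0,0,0,0],[0,0,0.25,0,0,0],[2,0,0.25,0,0,0],[4.2,0,0.25,0,0,0],[4.2,0,0.25,0,0,0],[4.2,0,0.25,0,0,0]]' 26 | head -4
python3 -m jog '[[0,0,0,0,0,0],[0,0,0,0,0,0],[0,0,0,0,0,0],[0,0,0,0,0,0],[0,0,0,0,0,0]]' 0 60 | tail -3
python3 -m jog '[[-0.5,0,0,0,0,0],[-1,0,0,0,0,0],[-2,0,0,0,0,0],[-3,0,0,0,0,0],[-3.6,0,0,0,0,0],[-3.6,0,0,0,0,0],[-3.6,0,0,0,0,0]]' | head -4
python3 -m jog '[[0,0,0,0,0,0],[0,0,0,0,0,0],[0,0,0,0,0,0],[0,0,-4,0,0,0],[0,0,-8,0,0,0],[0,0,-12,0,0,0],[0,0,-14,0,0,0],[0,0,-14,0,0,0]]' 26 | head -4
```

```text
time_s: 24.6
ee_pos: [0.5102, 0.0623, 0.2585]
eef_rot: [-3.141, 0.0, 1.572]
force: [-0.1, -0.4, -0.0]
force: [-0.4, -0.4, 0.4]
grip_width: 0.0124
grip_force: 60.0
time_s: 25.8
ee_pos: [0.5103, 0.0261, 0.2587]
eef_rot: [3.142, 0.0, 1.57]
force: [-0.2, -0.2, 0.2]
time_s: 26.6
ee_pos: [0.5103, 0.0265, 0.4015]
eef_rot: [3.137, 0.0, 1.571]
force: [0.4, -0.6, -0.1]
```

```bash
python3 -m jog '[[-4.5,-1.7,0,0,0,0],[-9,-3.4,0,0,0,0],[-13.5,-5.1,0,0,0,0],[-18,-6.8,0,0,0,0],[-22.5,-8.5,0,0,0,0],[-27,-10.2,0,0,0,0],[-31.5,-12,0,0,0,0],[-34,-13,0,0,0,0]]' | head -3
python3 -m jog '[[-3,-1,0,0,0,0.14],[-5.7,-2,0,0,0,0.28],[-5.7,-2,0,0,0,0.42],[-5.7,-2,0,0,0,0.56],[-5.7,-2,0,0,0,0.7],[-5.7,-2,0,0,0,0.84],[-5.7,-2,0,0,0,0.84],[-5.7,-2,0,0,0,0.84]]' |head -3
python3 -m jog '[[0,0,0,0,0,0.14],[0,0,0,0,0,0.28],[0,0,0,0,0,0.42],[0,0,0,0,0,0.56],[0,0,0,0,0,0.73],[0,0,0,0,0,0.73],[0,0,0,0,0,0.73],[0,0,0,0,0,0.73]]' |head -3
python3 - <<'E'
from h import *
c=ctrl.camera("wrist");np.savez("bars.npz",**c);cv2.imwrite("pics/bars.png",c["img"])
T=top(c,.05,.38,.68,-.50,-.22,1500);cv2.imwrite("pics/bars_top.png",T)
cv2.imwrite("pics/bb.png",np.hstack([cv2.resize(T,(340,318)),cv2.resize(c["img"],(424,318))]))
E
```

```text
time_s: 27.4
ee_pos: [0.3788, -0.3161, 0.3972]
eef_rot: [-3.14, -0.001, 1.569]
time_s: 28.2
ee_pos: [0.3603, -0.3706, 0.3977]
eef_rot: [-3.14, -0.0, 0.735]
time_s: 29.0
ee_pos: [0.3603, -0.3706, 0.3985]
eef_rot: [-3.141, 0.0, 0.005]
```

View pics/bb.png

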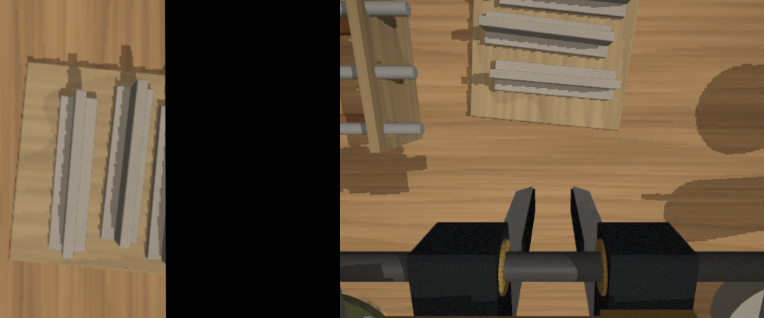

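The wrist view shows the three rods sticking out beyond the far cheek at (400,10), (410,72) and (415,128), and at least three bars running along y. I shift the camera over the whole board.

```bash
python3 -m jog '[[4.5,0,0,0,0,0],[9,0,0,0,0,0],[11,0,0,0,0,0],[11,0,0,0,0,0],[11,0,0,0,0,0]]' | head -3
python3 - <<'E'
from h import *
np.set_printoptions(precision=4,suppress=True)
c=ctrl.camera("wrist")
T=top(c,.05,.38,.68,-.49,-.22,2000)
g=cv2.cvtColor(T,cv2.COLOR_BGR2HSV)
m=((g[...,1]<60)&(g[...,2]>70)).astype(np.uint8)
m=cv2.morphologyEx(m,cv2.MORPH_OPEN,np.ones((5,5)))
k,l,s,ce=cv2.connectedComponentsWithStats(m)
for i in range(1,k):
    if s[i,4]>3000:
        r=cv2.minAreaRect(cv2.findContours((l==i).astype(np.uint8),0,1)[0][0])
        print("comp",s[i],"centre",.38+r[0][0]/2000,-.22-r[0][1]/2000,"size",np.array(r[1])/2,"ang",r[2])
        # across profile: brightness at middle row
        y=int(r[0][1]);xs=np.flatnonzero(l[y]==i)
        print(" row",.38+xs.min()/2000,.38+xs.max()/2000,T[y,xs.min():xs.max():4].mean(1).astype(int))
cv2.imwrite("pics/bt.png",T)
E
```

```text
time_s: 29.55
ee_pos: [0.4702, -0.3705, 0.3982]
eef_rot: [-3.141, 0.001, 0.003]
comp [  199   139    92   297 18007] centre 0.5024289398193359 -0.36390133666992186 size [ 32.5523 148.5912] ang 6.225828647613525
 row 0.4865 0.5185 [135 148 141 112 132 145 144 146 141  81 110 150 150 151 150 149]
comp [  107   158    87   296 18399] centre 0.45494297027587893 -0.3734439392089844 size [ 33.1212 148.3149] ang 4.698680877685547
 row 0.4385 0.471 [145 146 141 146 146 147 131  82  83  82 115 150 149 151 151 151 127]
comp [  282   177    87   297 17837] centre 0.5423639068603516 -0.38242034912109374 size [ 32.3359 148.5248] ang 5.136379241943359
 row 0.5265 0.5585 [130 149 149 108 103 101 132 145 145 145 144 148 148 149 149 149]
comp [   0  178   93   72 3894] centre 0.40297058868408203 -0.3268823547363281 size [52.6056 25.3809] ang 12.528807640075684
 row 0.38 0.4205 [72 71 71 72 69 71 72 73 72 72 70 70 71 72 70 70 73 72 71 70 72]
comp [   0  353   93   73 4000] centre 0.4029280776977539 -0.41419178771972653 size [25.6932 52.977 ] ang 76.86598205566406
 row 0.38 0.421 [68 71 73 70 72 71 71 72 72 72 77 77 78 75 71 72 78 75 76 77 79]
```

View pics/bt.png

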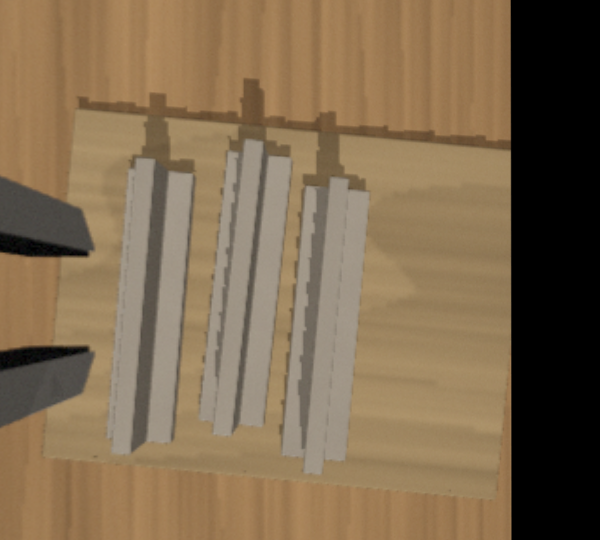

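There are three bars. Fin centres and slopes dx/dy: P (0.4468,-0.3728) 0.078, Q (0.4993,-0.3635) 0.105, R (0.543,-0.383) 0.088. The fins measure 148 mm against the true 150 mm. I start with R.

```bash
python3 -m jog '[[4,0.7,1,0,0,-0.14],[7.3,1.25,4,0,0,-0.28],[7.3,1.25,8,0,0,-0.42],[7.3,1.25,12,0,0,-0.56],[7.3,1.25,13,0,0,-0.7],[7.3,1.25,13,0,0,-0.84],[7.3,1.25,13,0,0,-0.98],[7.3,1.25,13,0,0,-1.12]]' 26 30| head -3
python3 -m jog '[[0,0,0,0,0,-0.14],[0,0,0,0,0,-0.28],[0,0,0,0,0,-0.36],[0,0,0,0,0,-0.36],[0,0,0,0,0,-0.36]]' | head -3
cat > chk.py <<'E'
from h import *
c=ctrl.camera("wrist");I=c["img"];g=cv2.cvtColor(I,cv2.COLOR_BGR2HSV)
m=((g[...,1]<60)&(g[...,2]>60)).astype(np.uint8);m[255:]=0
m=cv2.morphologyEx(m,cv2.MORPH_OPEN,np.ones((5,5)))
k,l,s,ce=cv2.connectedComponentsWithStats(m)
o=ctrl.get_obs();print("tcp",np.round(o["ee_pos"],4),np.round(o["eef_rot"],3))
for i in range(1,k):
    if s[i,4]>1500:
        print("bbox",s[i])
        for v in(s[i,1]+25,(s[i,1]+250)//2,240):
            if v<420:
                x=np.flatnonzero(l[v]==i)
                if len(x): p=ray(c,[[(x[0]+x[-1])/2,v]],.018)[0];print("  row",v,"cols",x[0],x[-1],"mid x,y",p[:2].round(4))
        x=np.flatnonzero(l[s[i,1]+3]==i);print("  end",ray(c,[[x.mean(),s[i,1]]],.05)[0][:2].round(4))
E
python3 chk.py
```

```text
time_s: 30.4
ee_pos: [0.5423, -0.3836, 0.2691]
eef_rot: [3.141, 0.0, 1.126]
time_s: 30.9
ee_pos: [0.5427, -0.3834, 0.269]
eef_rot: [3.141, 0.0, 1.478]
tcp [ 0.5428 -0.3833  0.2689] [3.141 0.    1.478]
bbox [ 180   84   74  171 9629]
  row 109 cols 181 239 mid x,y [ 0.506  -0.3006]
  row 167 cols 184 240 mid x,y [ 0.5023 -0.3353]
  row 240 cols 187 241 mid x,y [ 0.4969 -0.3831]
  end [ 0.5082 -0.2897]
bbox [  89  113   80  142 9127]
  row 138 cols 91 157 mid x,y [ 0.4509 -0.3126]
  row 181 cols 97 161 mid x,y [ 0.4487 -0.3392]
  row 240 cols 105 167 mid x,y [ 0.4457 -0.3782]
  end [ 0.4659 -0.3   ]
bbox [ 254  114   67  141 7822]
  row 139 cols 255 311 mid x,y [ 0.5482 -0.3224]
  row 182 cols 256 310 mid x,y [ 0.5457 -0.349 ]
  row 240 cols 257 309 mid x,y [ 0.5421 -0.3873]
  end [ 0.549  -0.3084]
```

```bash
python3 -m jog '[[0,0,2,0,0,0],[0,0,4,0,0,0],[0,0,4.9,0,0,0],[0,0,4.9,0,0,0],[0,0,4.9,0,0,0]]' | head -4
python3 -m jog '[[0,0,0,0,0,0],[0,0,0,0,0,0],[0,0,0,0,0,0],[0,0,0,0,0,0],[0,0,0,0,0,0],[0,0,0,0,0,0]]' 0 40
python3 -m jog '[[0,0,-0.5,0,0,0],[0,0,-3,0,0,0],[0,0,-7,0,0,0],[0,0,-11,0,0,0],[0,0,-14,0,0,0],[0,0,-14,0,0,0],[0,0,-14,0,0,0]]'
```

```text
time_s: 31.45
ee_pos: [0.5433, -0.3831, 0.2202]
eef_rot: [3.141, 0.0, 1.48]
force: [0.6, 0.5, 0.2]
time_s: 32.05
ee_pos: [0.5434, -0.3831, 0.2202]
eef_rot: [3.141, 0.0, 1.481]
force: [-0.4, 0.7, 6.0]
grip_width: 0.0098
grip_force: 40.0
time_s: 32.75
ee_pos: [0.5431, -0.3829, 0.359]
eef_rot: [-3.141, -0.0, 1.481]
force: [-0.3, -0.0, -2.5]
grip_width: 0.0098
grip_force: 40.0
```

```bash
python3 -m jog '[[3.5,-1.7,0,0,0,0.14],[7.5,-3.6,0,0,0,0.28],[11.5,-5.5,0,0,0,0.42],[15.5,-7.5,0,0,0,0.56],[19.5,-9.4,0,0,0,0.7],[23.5,-11.3,0,0,0,0.84],[23.5,-11.3,0,0,0,0.98],[23.5,-11.3,0,0,0,1.12]]' | head -3
python3 -m jog '[[0,0,0,0,0,0.14],[0,0,0,0,0,0.28],[0,0,0,0,0,0.361],[0,0,0,0,0,0.361],[0,0,0,0,0,0.361],[0,0,0,0,0,0.361]]'
```

```text
time_s: 33.55
ee_pos: [0.4513, -0.1377, 0.3581]
eef_rot: [-3.14, 0.002, 0.357]
time_s: 34.15
ee_pos: [0.4518, -0.1388, 0.359]
eef_rot: [-3.141, 0.001, 0.002]
force: [-0.4, -0.6, -2.0]
grip_width: 0.0099
grip_force: 40.0
```

```bash
python3 -m jog '[[0,0,3,0,0,0],[0,0,5,0,0,0],[0,0,6,0,0,0],[0,0,6.4,0,0,0],[0,0,6.6,0,0,0],[0,0,6.75,0,0,0],[0,0,6.75,0,0,0],[0,0,6.75,0,0,0]]'
```

```text
time_s: 34.95
ee_pos: [0.4519, -0.1388, 0.2926]
eef_rot: [3.141, -0.001, -0.0]
force: [-0.1, 0.2, -1.9]
grip_width: 0.0098
grip_force: 40.0
```

```bash
python3 -m jog '[[0,0,0.1,0,0,0],[0,0,0.15,0,0,0],[0,0,0.15,0,0,0]]' | sed -n 2,4p
python3 -m jog '[[0,0,0.05,0,0,0],[0,0,0.1,0,0,0],[0,0,0.1,0,0,0]]' | sed -n 2,4p
```

```text
ee_pos: [0.452, -0.1388, 0.2911]
eef_rot: [3.141, -0.001, -0.0]
force: [0.5, -0.2, 2.7]
ee_pos: [0.4523, -0.1388, 0.2909]
eef_rot: [3.141, -0.002, -0.0]
force: [-0.8, 3.0, 13.1]
```

```bash
python3 -m jog '[[0,0,0,0,0,0],[0,0,0,0,0,0],[0,0,0,0,0,0],[0,0,-3,0,0,0],[0,0,-7,0,0,0],[0,0,-7,0,0,0]]' 26 | sed -n 2,4p
python3 -m jog '[[0.8,4.5,0,0,0,-0.14],[1.6,9,0,0,0,-0.28],[2.4,13.5,0,0,0,-0.42],[3.2,18,0,0,0,-0.56],[4,22.5,0,0,0,-0.7],[4.7,27,0,0,0,-0.84],[4.7,27.3,2,0,0,-0.98],[4.7,27.3,5,0,0,-1.12]]' | sed -n 2,4p
python3 -m jog '[[0,0,4,0,0,-0.14],[0,0,4,0,0,-0.28],[0,0,4,0,0,-0.346],[0,0,4,0,0,-0.346],[0,0,4,0,0,-0.346]]' | sed -n 2,4p
python3 chk.py
```

```text
ee_pos: [0.4523, -0.139, 0.3639]
eef_rot: [3.139, -0.006, -0.0]
force: [-0.4, 0.2, 0.3]
ee_pos: [0.4985, -0.4134, 0.3088]
eef_rot: [3.14, 0.001, 1.124]
force: [0.0, 0.5, -0.1]
ee_pos: [0.4987, -0.4118, 0.2692]
eef_rot: [-3.141, -0.0, 1.463]
force: [0.2, -0.1, 0.5]
tcp [ 0.4988 -0.4118  0.2694] [-3.141 -0.     1.464]
bbox [  241    16    64   239 13093]
  row 41 cols 244 304 mid x,y [ 0.5057 -0.2951]
  row 133 cols 246 303 mid x,y [ 0.5002 -0.3467]
  row 240 cols 249 301 mid x,y [ 0.4927 -0.4151]
  end [ 0.5064 -0.2903]
bbox [  155    48    74   207 11697]
  row 73 cols 156 216 mid x,y [ 0.4521 -0.3067]
  row 149 cols 164 221 mid x,y [ 0.4485 -0.3508]
  row 240 cols 173 227 mid x,y [ 0.4436 -0.4098]
  end [ 0.453 -0.299]
```

```bash
python3 -m jog '[[3,-0.3,0,0,0,0],[4.7,-0.5,0,0,0,0],[4.7,-0.5,2,0,0,0],[4.7,-0.5,4,0,0,0],[4.7,-0.5,4.9,0,0,0],[4.7,-0.5,4.9,0,0,0],[4.7,-0.5,4.9,0,0,0]]' | sed -n 2,4p
python3 -m jog '[[0,0,0,0,0,0],[0,0,0,0,0,0],[0,0,0,0,0,0],[0,0,0,0,0,0],[0,0,0,0,0,0],[0,0,0,0,0,0]]' 0 40 | sed -n 2,6p
python3 -m jog '[[0,0,-0.5,0,0,0],[0,0,-3,0,0,0],[0,0,-7,0,0,0],[0,0,-11,0,0,0],[0,0,-14,0,0,0],[0,0,-14,0,0,0],[0,0,-14,0,0,0]]' | sed -n 2,6p
```

```text
ee_pos: [0.4989, -0.3648, 0.2213]
eef_rot: [3.141, 0.0, 1.465]
force: [0.1, -0.1, 0.1]
ee_pos: [0.4989, -0.3647, 0.2214]
eef_rot: [3.141, 0.001, 1.466]
force: [-0.8, -0.7, 6.1]
grip_width: 0.0099
grip_force: 40.0
ee_pos: [0.4986, -0.3644, 0.3601]
eef_rot: [-3.141, -0.0, 1.466]
force: [-0.9, -0.4, -3.0]
grip_width: 0.0099
grip_force: 40.0
```

```bash
python3 -m jog '[[4.5,-1.3,0,0,0,0.14],[9,-2.6,0,0,0,0.28],[13.5,-3.9,0,0,0,0.42],[18,-5.2,0,0,0,0.56],[22.5,-6.4,0,0,0,0.7],[26.7,-7.6,0,0,0,0.84],[26.7,-7.6,0,0,0,0.98],[26.7,-7.6,0,0,0,1.12]]' | sed -n 2,3p
python3 -m jog '[[0,0,0,0,0,0.14],[0,0,0,0,0,0.28],[0,0,0,0,0,0.346],[0,0,0,0,0,0.346],[0,0,0,0,0,0.346],[0,0,0,0,0,0.346]]' | sed -n 2,6p
```

```text
ee_pos: [0.4508, -0.0898, 0.359]
eef_rot: [-3.14, 0.002, 0.342]
ee_pos: [0.4511, -0.0911, 0.36]
eef_rot: [-3.141, 0.001, 0.001]
force: [-0.2, -0.1, -1.8]
grip_width: 0.0097
grip_force: 40.0
```

```bash
python3 -m jog '[[0,0,3,0,0,0],[0,0,5,0,0,0],[0,0,6,0,0,0],[0,0,6.4,0,0,0],[0,0,6.7,0,0,0],[0,0,6.85,0,0,0],[0,0,6.85,0,0,0],[0,0,6.85,0,0,0]]' | sed -n 2,4p
```

```text
ee_pos: [0.4513, -0.0911, 0.2926]
eef_rot: [3.141, -0.001, -0.0]
force: [-0.1, -0.2, -1.7]
```

```bash
python3 -m jog '[[0,0,0,0,0,0],[0,0,0,0,0,0]]' | sed -n 2,4p
```

```text
ee_pos: [0.4512, -0.0911, 0.2924]
eef_rot: [3.141, -0.0, -0.0]
force: [0.7, 0.8, -2.0]
```

Still carrying the bar; about 1 mm more, then release and go to the last bar.

```bash
python3 -m jog '[[0,0,0.07,0,0,0],[0,0,0.12,0,0,0],[0,0,0.12,0,0,0]]' | sed -n 2,4p
python3 -m jog '[[0,0,0,0,0,0],[0,0,0,0,0,0],[0,0,0,0,0,0],[0,0,-3,0,0,0],[0,0,-7,0,0,0],[0,0,-7,0,0,0]]' 26 | sed -n 2,4p
python3 -m jog '[[0,4.7,0,0,0,-0.14],[0,9.4,0,0,0,-0.28],[0,14.1,0,0,0,-0.42],[-0.2,18.8,0,0,0,-0.56],[-0.4,23.5,0,0,0,-0.7],[-0.4,28,0,0,0,-0.84],[-0.4,28.2,2,0,0,-0.98],[-0.4,28.2,5,0,0,-1.12]]' | sed -n 2,4p
python3 -m jog '[[0,0,4,0,0,-0.14],[0,0,4,0,0,-0.28],[0,0,4,0,0,-0.373],[0,0,4,0,0,-0.373],[0,0,4,0,0,-0.373]]' | sed -n 2,4p
python3 chk.py
```

```text
ee_pos: [0.4515, -0.0911, 0.2922]
eef_rot: [3.141, -0.002, -0.0]
force: [-1.6, 1.2, 12.0]
ee_pos: [0.4517, -0.0912, 0.3652]
eef_rot: [3.14, -0.007, -0.0]
force: [0.2, 0.1, 0.0]
ee_pos: [0.4467, -0.3746, 0.3103]
eef_rot: [3.14, 0.001, 1.123]
force: [0.6, -0.1, -1.0]
ee_pos: [0.4471, -0.373, 0.2706]
eef_rot: [-3.141, -0.0, 1.49]
force: [-0.3, 0.8, 0.4]
tcp [ 0.4471 -0.373   0.2707] [-3.141 -0.     1.49 ]
bbox [ 253  116   58  139 7611]
  row 141 cols 253 309 mid x,y [ 0.4504 -0.3131]
  row 183 cols 254 308 mid x,y [ 0.4482 -0.3393]
  row 240 cols 255 307 mid x,y [ 0.4451 -0.3773]
  end [ 0.4518 -0.2988]
```

```bash
python3 -m jog '[[0,-0.1,2,0,0,0],[0,-0.1,4,0,0,0],[0,-0.1,5.05,0,0,0],[0,-0.1,5.05,0,0,0],[0,-0.1,5.05,0,0,0]]' | sed -n 2,4p
python3 -m jog '[[0,0,0,0,0,0],[0,0,0,0,0,0],[0,0,0,0,0,0],[0,0,0,0,0,0],[0,0,0,0,0,0],[0,0,0,0,0,0]]' 0 40 | sed -n 2,6p
python3 -m jog '[[0,0,-0.5,0,0,0],[0,0,-3,0,0,0],[0,0,-7,0,0,0],[0,0,-11,0,0,0],[0,0,-14,0,0,0],[0,0,-14,0,0,0],[0,0,-14,0,0,0]]' | sed -n 2,6p
```

```text
ee_pos: [0.4463, -0.3731, 0.2211]
eef_rot: [3.141, 0.0, 1.492]
force: [0.3, 0.1, 0.1]
ee_pos: [0.4463, -0.3731, 0.2212]
eef_rot: [3.14, 0.001, 1.493]
force: [0.6, 0.5, 5.8]
grip_width: 0.0096
grip_force: 40.0
ee_pos: [0.4459, -0.3728, 0.36]
eef_rot: [-3.141, -0.0, 1.493]
force: [0.8, 0.1, -3.3]
grip_width: 0.0096
grip_force: 40.0
```

```bash
python3 -m jog '[[4.7,-0.3,0,0,0,0.14],[9.4,-0.6,0,0,0,0.28],[14.1,-0.9,0,0,0,0.42],[18.8,-1.2,0,0,0,0.56],[23.5,-1.5,0,0,0,0.7],[28.2,-1.8,0,0,0,0.84],[32.9,-2,0,0,0,0.98],[32.95,-2,0,0,0,1.12]]' | sed -n 2,3p
python3 -m jog '[[0,0,0,0,0,0.14],[0,0,0,0,0,0.28],[0,0,0,0,0,0.373],[0,0,0,0,0,0.373],[0,0,0,0,0,0.373],[0,0,0,0,0,0.373]]' | sed -n 2,6p
python3 - <<'E'
from h import *
np.set_printoptions(precision=4,suppress=True)
c=ctrl.camera("wrist");cv2.imwrite("pics/hov.png",c["img"])
for yy in(-.1388,-.0911): print(proj(c,[[.4515+.075,yy,.121],[.4515+.03,yy,.121]]))
g=cv2.cvtColor(c["img"],cv2.COLOR_BGR2HSV)
m=((g[...,1]<60)&(g[...,2]>70)).astype(np.uint8)
k,l,s,ce=cv2.connectedComponentsWithStats(m)
print([q.tolist() for q in s[1:] if q[4]>500])
# +x ends of light components in upper image
E
```

```text
ee_pos: [0.4514, -0.0399, 0.3587]
eef_rot: [-3.139, 0.003, 0.391]
ee_pos: [0.4518, -0.043, 0.3598]
eef_rot: [-3.141, 0.001, 0.023]
force: [0.1, -0.1, -1.9]
grip_width: 0.0097
grip_force: 40.0
[[450.3396 116.8139]
 [440.2025 193.9289]]
[[367.3262 114.9853]
 [361.3711 192.2667]]
[[0, 0, 138, 246, 25130], [220, 112, 266, 221, 37372], [158, 128, 44, 19, 813], [508, 133, 34, 20, 604], [163, 209, 42, 18, 712], [494, 215, 32, 18, 512], [254, 341, 35, 29, 853], [40, 342, 73, 30, 1434], [432, 343, 32, 29, 748], [256, 372, 50, 46, 1306]]
```

```bash
python3 -m jog '[[0,0,3,0,0,0.023],[0,0,5,0,0,0.023],[0,0,6,0,0,0.023],[0,0,6.4,0,0,0.023],[0,0,6.7,0,0,0.023],[0,0,6.8,0,0,0.023],[0,0,6.8,0,0,0.023],[0,0,6.8,0,0,0.023]]' | sed -n 2,4p
python3 -m jog '[[0,0,0.07,0,0,0],[0,0,0.12,0,0,0],[0,0,0.12,0,0,0]]' | sed -n 2,4p
```

```text
ee_pos: [0.4519, -0.043, 0.2929]
eef_rot: [3.141, -0.001, -0.003]
force: [-0.2, -0.0, -2.3]
ee_pos: [0.4521, -0.0429, 0.2921]
eef_rot: [3.141, -0.002, -0.003]
force: [-0.3, 1.1, 5.8]
```

Touching down. I release, retreat straight up and clear of the view, then take the last picture.

```bash
python3 -m jog '[[0,0,0,0,0,0],[0,0,0,0,0,0],[0,0,0,0,0,0],[0,0,-3,0,0,0],[0,0,-7,0,0,0],[0,0,-11,0,0,0],[-4,0,-14,0,0,0],[-6,0,-14,0,0,0]]' 26 | sed -n 2,4p
python3 -m jog '[[-4,0,0,0,0,0],[-4,0,0,0,0,0],[-4,0,0,0,0,0]]' | sed -n 1,4p
python3 - <<'E'
from h import *
w=ctrl.camera("wrist")["img"];s=ctrl.camera("scene")["img"];d=ctrl.camera("side")["img"]
C=np.zeros((600,800,3),np.uint8);C[:300,:400]=cv2.resize(w,(400,300));C[:300,400:]=cv2.resize(d[140:290,170:370],(400,300),interpolation=2);C[300:,:]=cv2.resize(s[110:260,150:350],(400,300),interpolation=2).repeat(1,0) if False else 0
C[300:,:400]=cv2.resize(s[110:260,150:350],(400,300),interpolation=2);C[300:,400:]=cv2.resize(s[:,:],(400,300))
cv2.imwrite("pics/fin.png",C)
E
```

```text
ee_pos: [0.3904, -0.0427, 0.4345]
eef_rot: [3.14, -0.005, -0.002]
force: [-0.2, -0.5, -0.7]
time_s: 49.6
ee_pos: [0.3516, -0.0427, 0.4317]
eef_rot: [3.141, -0.002, -0.003]
force: [-0.2, 0.4, 0.4]
```

View pics/fin.png

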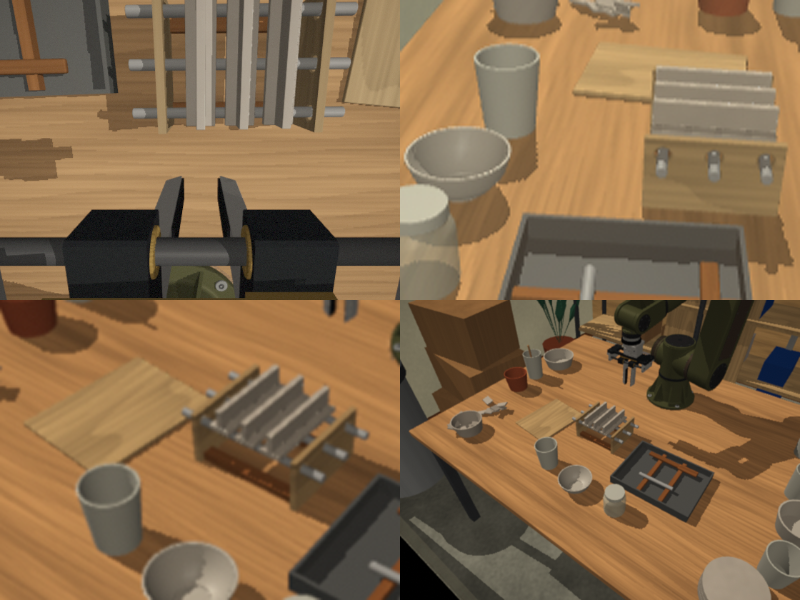

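The last picture shows all three rods through both cheeks and sticking out on both sides, at wrist crop x=130 to 350. The three bars stand square and fin up on the rods, the board is empty, the stub and paddle are still in the crate, and the tub, bowl and jar look untouched.

```bash
python3 -c "
from station import ctrl
print(ctrl.hand_in())"
```

```text
the job is handed in; nothing more can be done
None
```

The job is handed in at about 50 s: all three rods are threaded through both cheeks and all three bars found on the board are set fin up across them; the hand-in returned no verdict.

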